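Index the parts carousel in the service van

TASK

The round parts carousel on the van's bench has been left with its round cup away from the pick-up ledge. Turn it by its upright handle post until the round cup stands at the ledge, clicked into that station, then let go.

Things in the scene. Friction and masses are not known exactly. Their poses are not given: they have to be found in the camera images.
- carousel (a joint): Turn of the deck (black disc, 300 mm across, top 35 mm above the bench), rad, counter-clockwise from above. Detents: 0 (plain bin at the ledge), 1.571 (divided bin), 3.142 (round cup); stops at -0.25 and 3.39. Starts at rest on, or stuck between, the first two. Let go within 0.3 of a detent it pulls itself in, to within 0.06; midway it stays. Needs up to 4 N at the post.
- handle_post (a point): Upright aluminium round post, 20 mm across, fixed on the deck 110 mm from its axis, a quarter turn clockwise of the round cup; top 135 mm above the bench. This point: on its centre line, 115 mm up. The point turns with the deck: z up, +y towards the deck's axis, 110 mm away. Bins and cup end 75 mm up, so there is room about the post's upper part; fingers may slip round it, keeping one heading.
- round_cup (a point): Centre of the mouth (75 mm above the bench) of the round red cup, 76 mm across, 40 mm high, fixed on the deck 90 mm from its axis. The other two red containers are rectangular: one plain, one divided. The ledge is a low aluminium tray, 60 by 90 mm, fixed to the bolted-down base just outside the deck roughly on the robot's side; at the station the cup lies between it and the deck's axis.

How it is judged:
At the end, for the whole second after the job is handed in: The carousel rests, not turning, within 0.17 rad (10 degrees) of the station at which the round cup is at the ledge (joint at 3.142), and has been let go (value of joint carousel between 2.97 and 3.31 rad and velocity of joint carousel between -0.1 and 0.1 rad/s); the robot touches nothing.
It also fails if it takes over 43 s, if anything falls off the work surface, if the arm or the gripper's body presses on something with over 40 N, if the wrist force passes 120 N, or if a joint passes its speed limit or range.

ROBOT

A 7-joint arm with a two-finger parallel gripper is mounted at the origin on the work surface. World frame = base frame: x ahead of the robot, y to its left, z up, the work surface at z = 0. Lengths are in m, angles in rad, forces in N, time in s.
With the tool pointing down it reaches from about 0.35 to 0.9 m from the base axis. Payload 8.1 kg.
Tool frame: the origin (TCP) lies between the finger pads; the fingertips stand 8 mm ahead of it and the grasp point (between the pads) lies 11 mm behind it; z points along the fingers, y is the line along which they close (so a half turn about z gives the same grasp; the last joint's range is limited). The gripper opens to 85 mm and grips with 20 to 120 N. Pads are 22 mm wide; open, the fingers measure 114 mm over their backs; the gripper's body (76 mm by 85 mm) begins 54 mm behind the grasp point. The pads swing forward as they close: fully open they stand 13 mm farther back than shut.
Start: joints at [1.128, 0.434, 0.025, 1.573, -0.012, 1.134, -0.075], TCP at [0.208, -0.589, 0.239] pointing down, gripper open.
Joint ranges: [-2.62, 2.62], [-0.44, 2.09], [-1.27, 1.32], [0.08, 2.57], [-1.32, 4.46], [0.12, 2], [-2.74, 2.74]. Speed limits (rad/s): [2.22, 2.22, 3.01, 3.01, 3.14, 3.14, 3.14].

INTERFACE

Orientations are given as a rotation vector (axis times angle).
In Python, from station import bot, viewer gives the robot as it stands.
- The arm moves only by the tool drive_tool, never from a script. Its argument "commands" is a list of rows, each a list of 3 entries, a list of its own where there are three numbers: the finger opening in cm, from 0 to 8.54, then the shift along the tool's x, y, z in cm, then the turn, a rotation vector about the tool's x, y, z in degrees. A call has 1 to 5 rows; each row is the pose to reach, as a shift and turn from the pose commanded when the call began, along the tool's axes at that moment; what a row does not reach only later rows make up. A row lasts 1/12 s, in which the tool goes at most 41.7 mm and 7.16 degrees, less where a joint would pass 70% of its speed; a pose out of reach is approached as far as the arm can. A call with a gripper value outside its range is refused whole. The fingers move at their own pace and stop on an object; the grip force is fixed at half the most. Time passes only in rows, so rows that repeat a pose let the fingers close. It gives the time, the measured TCP pose, the force, the opening and the grip force at its end, in the units of the state.
- bot.get_obs(): the state, without advancing time (a new reading comes with each control period).
- viewer.grab_frame(name): name is "scene" or "top" or "wrist"; returns a dict with "image" (420x560x3 uint8, blue, green, red), "range_z" (420x560 float32, m along the optical axis (not along the pixel's ray), 0 where there is no reading), "fx", "fy", "cx", "cy" (pixels), "camera_from_world" (4x4, takes a point from world to camera coordinates); the wrist camera has in their place "T_tool_cam" (4x4, takes a point from camera to tool coordinates, whose origin is the TCP and whose axes are the flange's). Camera axes: x right, y up, looking along -z (the intrinsics and any distortion apply to the point x, -y, -z); pixel columns grow to the right and rows downward; lengths in m; the calibration is good to about 2 mm. A picture is of the moment at which its call begins: read the wrist's pose just before it.
- bot.hand_in(): hands the job in; it is judged then, once.
The state is a dict: "clock": time; "qpos": joint angles; "joint_vel": joint speeds; "effort": joint torques, N m; "position": TCP position; "tcp_rot": TCP orientation; "wrist_force": force on the tool from outside, world axes, zero at the start; "moment": the same for the moment, N m; "opening": finger opening in m; "finger_force": force on a finger pad.
Only numpy, scipy, OpenCV 4.12 (cv2) and the standard library are available. Lean on these libraries where they do the work, as an engineer would, in place of code of your own. Each camera call takes 0.05 s, during which the arm holds its last target. There are 200 camera calls.

## Working session

There is one attempt and no reset: what is moved stays moved. The work goes in short steps, Python scripts to look and compute and a tool call to move; the robot and the scene stay as the last step left them, time stands still between calls to the robot, and variables do not carry over. Pictures are saved under pics/ and viewed, at most 10 in all, crops included, and the job is handed in when it is done.

Besides the shell and the picture viewer there is one more tool, called after "Emit:" as name([rows], argument=value, ...), one row to a line, values as JSON. drive_tool: Moves the arm, as the interface text tells. Its arguments: {"type":"object","properties":{"commands":{"type":"array","items":{"type":"array"}}},"required":["commands"]}

```bash
mkdir -p pics; cat > h.py <<'E'
import numpy as np, cv2
from station import bot, viewer
from scipy.spatial.transform import Rotation as R
def pts(f):
    z=f["range_z"].astype(float);v,u=np.mgrid[:420,:560]
    C=np.stack([(u-f["cx"])/f["fx"]*z,-(v-f["cy"])/f["fy"]*z,-z],-1)
    T=np.linalg.inv(np.array(f["camera_from_world"]))
    return C@T[:3,:3].T+T[:3,3]
E
python3 - <<'E'
from h import *
o=bot.get_obs();print(o["clock"],o["position"],o["tcp_rot"])
ims=[]
for n in("scene","top"):
    f=viewer.grab_frame(n);np.save(n+".npy",f,allow_pickle=True);ims.append(f["image"]);print(f.keys())
cv2.imwrite("pics/a.png",cv2.resize(np.vstack(ims),None,fx=.7,fy=.7))
E
```

```text
0.0 [ 0.20810247 -0.58879453  0.2385352 ] [-3.09485047e+00 -5.30832840e-01  5.70221939e-04]
dict_keys(['image', 'range_z', 'fx', 'fy', 'cx', 'cy', 'camera_from_world'])
dict_keys(['image', 'range_z', 'fx', 'fy', 'cx', 'cy', 'camera_from_world'])
```

View pics/a.png

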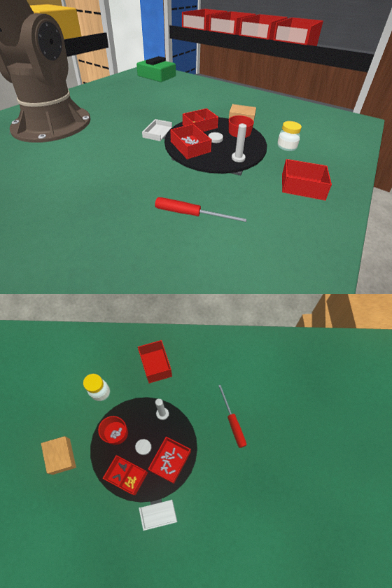

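The top view shows the deck at about px (204,219), the ledge at (224,316), the post at (230,160) and the round cup at (161,194). The ledge sits between the plain and divided bins, so the deck is stuck between stations. A yellow-capped jar and a red bin stand nearby.

```bash
python3 - <<'E'
from h import *
for n in("top","scene"):
    f=np.load(n+".npy",allow_pickle=True).item();P=pts(f);im=f["image"];hsv=cv2.cvtColor(im,cv2.COLOR_BGR2HSV)
    z=P[...,2]
    # tall things
    m=((z>.10)&(z<.16)&(hsv[...,1]<70)).astype(np.uint8)
    k,l,s,c=cv2.connectedComponentsWithStats(m)
    for i in range(1,k):
        if s[i,4]>15: q=P[l==i]; print(n,"tall",s[i],q.mean(0).round(3),q.min(0).round(3),q.max(0).round(3))
    for lo,hi,nm in((.06,.09,"red"),):
        m=((z>lo)&(z<hi)&(hsv[...,1]>150)&((hsv[...,0]<8)|(hsv[...,0]>172))).astype(np.uint8)
        k,l,s,c=cv2.connectedComponentsWithStats(m,connectivity=8)
        for i in range(1,k):
            if s[i,4]>40: q=P[l==i]; print(n,nm,s[i],((q.min(0)+q.max(0))/2).round(3),np.ptp(q,axis=0).round(3))
    m=((z>.025)&(z<.045)&(hsv[...,2]<60)).astype(np.uint8)
    k,l,s,c=cv2.connectedComponentsWithStats(m);i=1+s[1:,4].argmax();q=P[l==i]
    (cx,cy),r=cv2.minEnclosingCircle(q[:,:2].astype(np.float32));print(n,"deck",cx,cy,r,np.median(q[:,2]))
    m=((z>.003)&(z<.06)&(hsv[...,1]<60)&(hsv[...,2]>130)).astype(np.uint8)
    k,l,s,c=cv2.connectedComponentsWithStats(m)
    for i in range(1,k):
        if s[i,4]>60: q=P[l==i]; print(n,"white",s[i],((q.min(0)+q.max(0))/2).round(3),np.ptp(q,axis=0).round(3))
f=np.load("top.npy",allow_pickle=True).item();P=pts(f)
for u,v in((138,132),(218,95),(95,230)):
    print(P[v,u].round(3))
E
```

```text
top tall [222 150  12  16 152] [0.627 0.143 0.127] [0.621 0.134 0.1  ] [0.639 0.152 0.137]
top red [140 174  41  40 406] [0.572 0.273 0.069] [0.075 0.076 0.018]
top red [211 204  61  66 467] [0.494 0.117 0.07 ] [0.121 0.109 0.019]
top red [146 230  63  57 555] [0.451 0.232 0.07 ] [0.1  0.11 0.02]
top deck 0.532119631767273 0.19278492033481598 0.14964622259140015 0.03546226981096168
top white [124 122  33  31 398] [0.701 0.335 0.031] [0.051 0.053 0.051]
top white [313 130  18  42  71] [ 0.688 -0.038  0.016] [0.09  0.035 0.007]
top white [223 163  18  16 139] [0.63  0.144 0.048] [0.032 0.034 0.02 ]
top white [158 191  16  15 114] [0.569 0.27  0.048] [0.03  0.027 0.009]
top white [193 207  23  22 392] [0.533 0.192 0.046] [0.042 0.042 0.012]
top white [230 225  15  11  65] [0.509 0.127 0.046] [0.019 0.027 0.008]
top white [230 237  14  20 109] [0.478 0.127 0.046] [0.037 0.024 0.009]
top white [ 198  294   55   44 1633] [0.351 0.144 0.023] [0.079 0.102 0.04 ]
scene tall [156   2  44  13 381] [-1.667  1.936  0.13 ] [-1.696  1.712  0.1  ] [-1.639  2.184  0.16 ]
scene tall [ 235   36  310   
[... 823 characters left out ...]
[-0.351  1.049  0.032] [0.035 0.021 0.056]
scene white [152  73  14  16 127] [-0.438  0.648  0.031] [0.048 0.038 0.056]
scene white [516 111  17  19 186] [0.851 1.052 0.031] [0.03  0.017 0.057]
scene white [203 171  43  31 812] [0.353 0.142 0.03 ] [0.08  0.103 0.023]
scene white [397 186  32  30 685] [0.708 0.325 0.032] [0.06  0.036 0.056]
scene white [298 189  21  15 238] [0.529 0.201 0.042] [0.053 0.064 0.014]
scene white [259 195  25  12 122] [0.485 0.131 0.044] [0.049 0.039 0.011]
scene white [331 217  20  15 217] [0.63  0.148 0.048] [0.039 0.046 0.024]
scene white [285 299  67  18 250] [ 0.688 -0.039  0.011] [0.096 0.039 0.015]
[0.694 0.327 0.074]
[0.814 0.186 0.004]
[0.505 0.406 0.032]
```

Emit:
drive_tool([
  [8.5,[3,-2.6,0],[0,0,0]],
  [8.5,[6.1,-5.2,0],[0,0,0]],
  [8.5,[9.1,-7.8,0],[0,0,0]],
  [8.5,[12.2,-10.4,0],[0,0,0]],
  [8.5,[15.2,-13,0],[0,0,0]],
])

```text
clock: 0.52
position: [0.3088, -0.4141, 0.239]
tcp_rot: [-3.096, -0.531, 0.0]
wrist_force: [1.8, 0.3, 0.4]
opening: 0.0851
finger_force: 0.0
```

Emit:
drive_tool([
  [8.5,[3,-2.6,0],[0,0,0]],
  [8.5,[6.1,-5.2,0],[0,0,0]],
  [8.5,[9.1,-7.8,0],[0,0,0]],
  [8.5,[12.2,-10.4,0],[0,0,0]],
  [8.5,[15.2,-13,0],[0,0,0]],
])

```text
clock: 0.93
position: [0.4087, -0.2409, 0.2393]
tcp_rot: [3.096, 0.531, -0.0]
wrist_force: [0.2, -0.3, 0.5]
opening: 0.085
finger_force: 0.0
```

Emit:
drive_tool([
  [8.5,[3,-2.6,0],[0,0,0]],
  [8.5,[6.1,-5.2,0],[0,0,0]],
  [8.5,[9.1,-7.8,0],[0,0,0]],
  [8.5,[12.2,-10.4,0],[0,0,0]],
  [8.5,[15.2,-13,0],[0,0,0]],
])

```text
clock: 1.35
position: [0.5087, -0.0677, 0.2392]
tcp_rot: [3.096, 0.531, -0.0]
wrist_force: [0.5, -0.7, 0.8]
opening: 0.0851
finger_force: 0.0
```

Emit:
drive_tool([
  [8.5,[3,-2.6,0],[0,0,0]],
  [8.5,[6.1,-5.2,0],[0,0,0]],
  [8.5,[9.1,-7.8,0],[0,0,0]],
  [8.5,[12.2,-10.4,0],[0,0,0]],
  [8.5,[15.2,-13,0],[0,0,0]],
])

```text
clock: 1.77
position: [0.6088, 0.1053, 0.2389]
tcp_rot: [3.096, 0.531, -0.001]
wrist_force: [0.9, -0.1, 0.1]
opening: 0.0849
finger_force: 0.0
```

Emit:
drive_tool([
  [8.5,[2.3,-1.9,0],[0,0,0]],
  [8.5,[3.3,-2.8,0],[0,0,0]],
  [8.5,[3.3,-2.8,0],[0,0,0]],
  [8.5,[3.3,-2.8,0],[0,0,0]],
])

```text
clock: 2.1
position: [0.6297, 0.141, 0.2385]
tcp_rot: [3.096, 0.532, -0.002]
wrist_force: [-0.2, -1.0, 0.2]
opening: 0.0852
finger_force: 0.0
```

```bash
python3 - <<'E'
from h import *
o=bot.get_obs();print(o["clock"],o["position"],o["tcp_rot"],o["qpos"])
f=viewer.grab_frame("wrist");T=np.eye(4);T[:3,:3]=R.from_rotvec(o["tcp_rot"]).as_matrix();T[:3,3]=o["position"]
f["camera_from_world"]=np.linalg.inv(T@np.array(f["T_tool_cam"]));P=pts(f)
m=((P[...,2]>.08)&(P[...,2]<.16)&(np.linalg.norm(P[...,:2]-[.631,.143],axis=2)<.04)).astype(np.uint8)
q=P[m>0];print(len(q), q.max(0) if len(q) else 0)
t=q[q[:,2]>q[:,2].max()-.006]
(c,r)=cv2.minEnclosingCircle(t[:,:2].astype(np.float32));print(c,r,np.median(t[:,2]))
cv2.imwrite("pics/b.png",f["image"])
E
```

```text
2.1 [0.62969723 0.14097643 0.23851483] [ 3.09567335e+00  5.32460433e-01 -2.27916019e-03] [-0.0925898   0.49442764 -0.32165589  1.49656843  0.1632318   1.17854748
 -1.67113988]
945 [0.64284513 0.15292019 0.13758924]
(0.6325410604476929, 0.1428993195295334) 0.010233230888843536 0.1354787410786833
```

View pics/b.png

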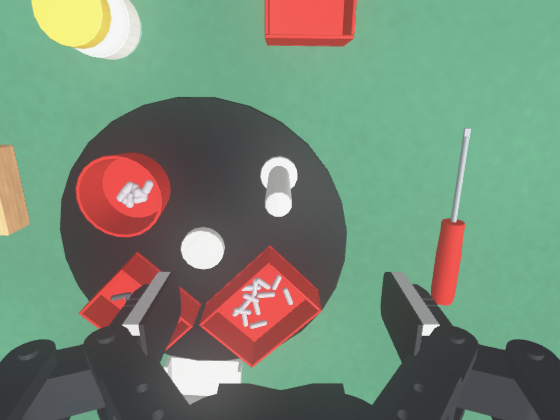

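The wrist view shows the post at px (278,190) between the open fingers, with nothing else as tall as the fingertips will go. The post is 3 mm from the TCP and its top is at 0.1355 m, which agrees with the text. Next I descend and grip.

Emit:
drive_tool([
  [8.5,[0.3,-0.1,3],[0,0,0]],
  [8.5,[0.3,-0.1,6],[0,0,0]],
  [8.5,[0.3,-0.1,9],[0,0,0]],
  [8.5,[0.3,-0.1,11.5],[0,0,0]],
  [8.5,[0.3,-0.1,12.8],[0,0,0]],
])

```text
clock: 2.57
position: [0.6307, 0.1396, 0.1083]
tcp_rot: [3.095, 0.527, -0.007]
wrist_force: [-1.6, 0.5, -0.7]
opening: 0.0847
finger_force: 0.0
```

Emit:
drive_tool([
  [1.2,[0,0,0],[0,0,0]],
  [1.2,[0,0,0],[0,0,0]],
  [1.2,[0,0,0],[0,0,0]],
  [1.2,[0,0,0],[0,0,0]],
  [1.2,[0,0,0],[0,0,0]],
])

```text
clock: 2.98
position: [0.6334, 0.1431, 0.113]
tcp_rot: [-3.096, -0.531, -0.004]
wrist_force: [-0.2, -0.1, 0.6]
opening: 0.0249
finger_force: 0.0
```

Emit:
drive_tool([
  [1.2,[0,0,0],[0,0,0]],
  [1.2,[0,0,0],[0,0,0]],
  [1.2,[0,0,0],[0,0,0]],
])

```text
clock: 3.23
position: [0.6332, 0.1437, 0.113]
tcp_rot: [-3.096, -0.532, -0.004]
wrist_force: [-1.9, 0.4, 6.4]
opening: 0.0182
finger_force: 58.5
```

Emit:
drive_tool([
  [1.2,[0.66,-0.7,0],[0,0,-5]],
  [1.2,[1.26,-1.45,0],[0,0,-10]],
  [1.2,[1.79,-2.24,0],[0,0,-15]],
  [1.2,[2.25,-3.09,0],[0,0,-20]],
  [1.2,[2.64,-3.97,0],[0,0,-25]],
])

```text
clock: 3.65
position: [0.6443, 0.1908, 0.113]
tcp_rot: [-2.904, -1.195, -0.002]
wrist_force: [-6.1, 2.3, 7.8]
opening: 0.0183
finger_force: 59.1
```

Emit:
drive_tool([
  [1.2,[0.66,-0.7,0],[0,0,-5]],
  [1.2,[1.26,-1.45,0],[0,0,-10]],
  [1.2,[1.79,-2.24,0],[0,0,-15]],
  [1.2,[2.25,-3.09,0],[0,0,-20]],
  [1.2,[2.64,-3.97,0],[0,0,-25]],
])

```text
clock: 4.07
position: [0.6348, 0.2368, 0.113]
tcp_rot: [2.578, 1.795, 0.0]
wrist_force: [-6.6, -2.7, 9.8]
opening: 0.0186
finger_force: 59.4
```

Emit:
drive_tool([
  [1.2,[0.66,-0.7,0],[0,0,-5]],
  [1.2,[1.26,-1.45,0],[0,0,-10]],
  [1.2,[1.79,-2.24,0],[0,0,-15]],
  [1.2,[2.25,-3.09,0],[0,0,-20]],
  [1.2,[2.64,-3.97,0],[0,0,-25]],
])

```text
clock: 4.48
position: [0.6069, 0.2751, 0.113]
tcp_rot: [2.129, 2.31, 0.0]
wrist_force: [-5.1, -3.1, 10.2]
opening: 0.0185
finger_force: 59.2
```

Emit:
drive_tool([
  [1.2,[0.66,-0.7,0],[0,0,-5]],
  [1.2,[1.26,-1.45,0],[0,0,-10]],
  [1.2,[1.79,-2.24,0],[0,0,-15]],
  [1.2,[2.25,-3.09,0],[0,0,-20]],
  [1.2,[2.64,-3.97,0],[0,0,-25]],
])

```text
clock: 4.9
position: [0.5652, 0.2984, 0.113]
tcp_rot: [1.578, 2.716, 0.001]
wrist_force: [-5.2, -2.3, 9.9]
opening: 0.0184
finger_force: 59.3
```

Emit:
drive_tool([
  [1.2,[0.66,-0.7,0],[0,0,-5]],
  [1.2,[1.26,-1.45,0],[0,0,-10]],
  [1.2,[1.79,-2.24,0],[0,0,-15]],
  [1.2,[2.25,-3.09,0],[0,0,-20]],
  [1.2,[2.64,-3.97,0],[0,0,-25]],
])

```text
clock: 5.32
position: [0.5173, 0.3019, 0.113]
tcp_rot: [0.953, 2.993, 0.001]
wrist_force: [-4.9, -3.4, 10.8]
opening: 0.0183
finger_force: 59.4
```

Emit:
drive_tool([
  [1.2,[0.46,-0.48,0],[0,0,-3.5]],
  [1.2,[0.9,-1.0,0],[0,0,-7]],
  [1.2,[0.9,-1.0,0],[0,0,-7]],
  [1.2,[0.9,-1.0,0],[0,0,-7]],
])

```text
clock: 5.65
position: [0.5044, 0.2992, 0.1129]
tcp_rot: [0.774, 3.044, 0.002]
wrist_force: [-4.2, -0.2, 9.7]
opening: 0.0182
finger_force: 59.3
```

Emit:
drive_tool([
  [8.5,[0,0,0],[0,0,0]],
  [8.5,[0,0,0],[0,0,0]],
  [8.5,[0,0,0],[0,0,0]],
  [8.5,[0,0,0],[0,0,0]],
  [8.5,[0,0,0],[0,0,0]],
])

```text
clock: 6.07
position: [0.5052, 0.2983, 0.1112]
tcp_rot: [0.775, 3.044, -0.0]
wrist_force: [-0.5, -0.6, -0.5]
opening: 0.0777
finger_force: 0.0
```

Emit:
drive_tool([
  [8.5,[0,0,0],[0,0,0]],
  [8.5,[0,0,0],[0,0,0]],
  [8.5,[0,0,-3],[0,0,0]],
  [8.5,[0,0,-6],[0,0,0]],
  [8.5,[0,0,-9],[0,0,0]],
])

```text
clock: 6.48
position: [0.5045, 0.2983, 0.202]
tcp_rot: [-0.773, -3.044, 0.001]
wrist_force: [0.5, 0.6, 1.0]
opening: 0.0849
finger_force: 0.0
```

Emit:
drive_tool([
  [8.5,[0,0,-4],[0,0,0]],
  [8.5,[0,0,-7],[0,0,0]],
  [8.5,[0,0,-8],[0,0,0]],
  [8.5,[0,0,-8],[0,0,0]],
  [8.5,[0,0,-8],[0,0,0]],
])

```text
clock: 6.9
position: [0.5051, 0.2983, 0.2811]
tcp_rot: [0.775, 3.044, -0.0]
wrist_force: [-0.4, -0.0, -0.3]
opening: 0.0847
finger_force: 0.0
```

```bash
python3 - <<'E'
from h import *
o=bot.get_obs();print(o["clock"],o["position"],o["wrist_force"],o["opening"])
ims=[]
for n in("wrist","top"):
    f=viewer.grab_frame(n);ims.append(f["image"])
    if n=="wrist":
        T=np.eye(4);T[:3,:3]=R.from_rotvec(o["tcp_rot"]).as_matrix();T[:3,3]=o["position"]
        f["camera_from_world"]=np.linalg.inv(T@np.array(f["T_tool_cam"]))
    P=pts(f);q=P[(P[...,2]>.128)&(P[...,2]<.142)&(np.linalg.norm(P[...,:2]-[.504,.298],axis=2)<.05)]
    print(n,len(q))
    if len(q):
        c,r=cv2.minEnclosingCircle(q[:,:2].astype(np.float32));a=np.degrees(np.arctan2(c[1]-.192,c[0]-.533));print(c,r,"angle",a,"joint",np.pi+np.radians(a-105.1))
cv2.imwrite("pics/c.png",cv2.resize(np.vstack(ims),None,fx=.7,fy=.7))
E
```

```text
6.9 [0.50508794 0.29827686 0.28108437] [-0.38718981 -0.00741803 -0.25728178] 0.084731848402264
wrist 438
(0.5060694217681885, 0.2978890836238861) 0.009895125404000282 angle 104.2694038976487 joint 3.1270960168495314
top 0
```

View pics/c.png

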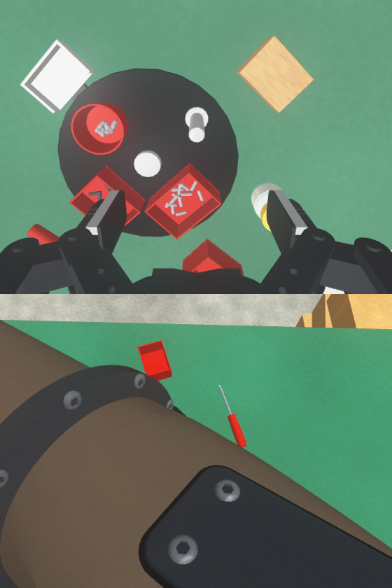

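The wrist view shows the round cup at px (98,128), directly between the axis at (147,164) and the ledge at (56,77). The gripper is clear of the post at (197,120), and the joint measures about 3.13 rad.

```bash
python3 -c "
from station import bot
print(bot.hand_in())"
```

```text
the job is handed in; nothing more can be done
None
```

The carousel's round cup now stands at the ledge, with the joint measured at about 3.13 rad (target 3.142); the post has been let go, the arm is clear, and the job was handed in at about 7 s.

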